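Show the helper where a glass nugget is missing

TASK

Show a helper the refill by pointing: with the fingertips pointing down and two or three centimetres clear above it, point at the middle of the tin of spare nuggets (the wider, flatter of the two tins standing just to the right of the white board) and stay there for two seconds, then point in the same way at the one empty seat of the white board for two seconds, coming down low over no other tin or seat. Then push the call button fully down, let go of it and stay clear. Touch nothing but the call button; nothing is to be picked up or shifted.

Things in the scene. Friction and masses are not known exactly. Their poses are not given: they have to be found in the camera images.
- flat_tin_top (a point): centre of the lid of the wide, flat tin (round, 62 mm across, 24 mm high, loose on the bench just to the right of the board, nearer or farther than the other tin; two more tins far back beside the tool box are not meant), on the lid's top face, 24 mm above the bench; z up. This tin holds the spare nuggets
- flat_tin: the wide, flat tin; origin at the centre of its underside, z up
- tall_tin: the other tin, narrower and taller: round, 52 mm across, 34 mm high, loose; origin at the centre of its underside. Not to be pointed at
- empty_seat (a point): centre of the one empty seat of the board, level with the board's top face, 12 mm above the bench; z up. Which of the six seats is empty varies
- seat_board: white-faced wooden board fixed to the bench, 130 mm (its x) by 190 mm (its y) by 12 mm thick, with six round blind seats 27 mm across and 4 mm deep in two rows of three, 60 mm apart both ways (x = -30 and 30 mm; y = -60, 0 and 60 mm); five hold a nugget; origin at the centre of its underside
- nugget_1: green flat-backed glass nugget, round dome 21 mm across and 9 mm high, loose in one of the board's seats, its top about 5 mm above the board; origin at the centre of its underside. One of five alike
- nugget_2: green flat-backed glass nugget, round dome 21 mm across and 9 mm high, loose in one of the board's seats, its top about 5 mm above the board; origin at the centre of its underside. One of five alike
- nugget_3: green flat-backed glass nugget, round dome 21 mm across and 9 mm high, loose in one of the board's seats, its top about 5 mm above the board; origin at the centre of its underside. One of five alike
- nugget_4: green flat-backed glass nugget, round dome 21 mm across and 9 mm high, loose in one of the board's seats, its top about 5 mm above the board; origin at the centre of its underside. One of five alike
- nugget_5: green flat-backed glass nugget, round dome 21 mm across and 9 mm high, loose in one of the board's seats, its top about 5 mm above the board; origin at the centre of its underside. One of five alike
- call_box: grey box of the call button, 80 x 80 x 30 mm, fixed to the bench to the left of the board; the round button (36 mm across, in a low collar 52 mm across) stands at the middle of its top; origin at the centre of its underside
- call_button_top (a point): centre of the round cap of the call button, on its top face, 52 mm above the bench and 22 mm above the box; black, 36 mm across; it goes straight down
- call_button (a joint): travel of the call button's cap: 0 up, 0.006 m fully down; a spring that takes about 5 N when fully down and returns the cap when let go
- marker_pen: pen lying between the board and the call button, 126 x 13 mm, 15 mm high, loose; origin under its middle
Not all that is in view belongs to the job. What is shaped like the flat_tin but black or orange is not meant.

How it is judged:
On the way, in this order (a step that is already met when the one before it is completed fails the run):
1. the fingertips hover above the middle of the wide, flat tin's lid for 1.5 s (horizontal distance between the grasp point and flat_tin_top below 0.018 m and z of the grasp point in the frame of flat_tin_top between 0.012 and 0.075 m), for 1.5 s.
2. the fingertips hover above the empty seat for 1.5 s (horizontal distance between the grasp point and empty_seat below 0.018 m and z of the grasp point in the frame of empty_seat between 0.012 and 0.075 m), for 1.5 s.
3. the call button is fully down (value of joint call_button above 0.0045 m), for 0.1 s.
At the end, for the whole second after the job is handed in: the call button is up again (within 1.5 mm), and the nuggets, both tins, the pen lie at rest within 5 mm of where they stood (value of joint call_button below 0.0015 m and distance of each of nugget_1, nugget_2, nugget_3, nugget_4, nugget_5, flat_tin, tall_tin, marker_pen from where it was at the start of the episode below 0.005 m and linear speed of each of nugget_1, nugget_2, nugget_3, nugget_4, nugget_5, flat_tin, tall_tin below 0.02 m/s); the robot touches nothing.
It fails at once if the robot touches (over 0.5 N) something other than the call button ((contact force between the fingers and anything else above 0.5 N and contact force between the fingers and call_box below 0.01 N) or (contact force between the arm and anything else above 0.5 N and contact force between the arm and call_box below 0.01 N)).
It fails at once if a nugget, a tin or the pen is shifted by more than 8 mm (distance of any of nugget_1, nugget_2, nugget_3, nugget_4, nugget_5, flat_tin, tall_tin, marker_pen from where it was at the start of the episode above 0.008 m).
It fails at once if the fingertips come low (tips under about 3 cm) over the middle of the other tin or of a filled seat ((horizontal distance between the grasp point and tall_tin below 0.018 m and z of the grasp point in the frame of tall_tin below 0.089 m) or (horizontal distance between the grasp point and nugget_1 below 0.018 m and z of the grasp point in the frame of nugget_1 below 0.064 m) or (horizontal distance between the grasp point and nugget_2 below 0.018 m and z of the grasp point in the frame of nugget_2 below 0.064 m) or (horizontal distance between the grasp point and nugget_3 below 0.018 m and z of the grasp point in the frame of nugget_3 below 0.064 m) or (horizontal distance between the grasp point and nugget_4 below 0.018 m and z of the grasp point in the frame of nugget_4 below 0.064 m) or (horizontal distance between the grasp point and nugget_5 below 0.018 m and z of the grasp point in the frame of nugget_5 below 0.064 m)).
It also fails if it takes over 64 s, if anything falls off the work surface, if the arm or the gripper's body presses on something with over 40 N, if the wrist force passes 120 N, or if a joint passes its speed limit or range.

ROBOT

A 6-joint arm with a two-finger parallel gripper is mounted at the origin on a cart in front of the work surface, level with it; the furniture and walls round the work are solid. World frame = base frame: x ahead of the robot, y to its left, z up, the work surface at z = 0. Lengths are in m, angles in rad, forces in N, time in s.
With the tool pointing down it reaches from about 0.35 to 0.775 m from the base axis. Payload 5.5 kg.
Tool frame: the origin (TCP) lies on the centre line of the jaws, within the pads' length; the fingertips stand 11 mm ahead of it and the grasp point (between the pads) lies 8 mm behind it; z points along the fingers, y is the direction in which the jaws open and shut (so a half turn about z gives the same grasp; the last joint's range is limited). The gripper opens to 85 mm and grips with 20 to 120 N. Pads are 22 mm wide; open, the fingers measure 114 mm over their backs; the gripper's body (76 mm by 85 mm) begins 54 mm behind the grasp point. The pads swing forward as they close: fully open they stand 13 mm farther back than shut.
Start: joints at [1.159, 0.313, 0.046, 1.304, 0, 1.431], TCP at [0.154, 0.554, 0.242] pointing down, gripper open.
Joint ranges: [-2.76, 2.76], [-0.86, 1.69], [-1.03, 1.26], [-2.2, 2.34], [-1.47, 1.5], [-3.14, 3.14]. Speed limits (rad/s): [2.57, 2.57, 3.14, 3.14, 3.14, 3.14].

INTERFACE

Orientations are given as a unit quaternion [w, x, y, z].
In Python, from workcell import env, imaging, order gives the robot as it stands. The module is installed in compiled form; this text tells all that it offers.
- The arm moves only by the tool move_arm, never from a script. Its argument "deltas" is one flat list of numbers, 7 for each row, row after row: the gripper's target within -1 to 1 (shut at 1, half-way at 0, fully open at -1), then the shift along the tool's x, y, z in m, then the turn, a rotation vector about the tool's x, y, z in degrees. In form: [jaw, tx, ty, tz, ax, ay, az, jaw, tx, ty, tz, ax, ay, az, ...]. A call has 1 to 10 rows; each row shifts and turns the commanded pose from where the row before left it, along the tool's axes as they then stand; what a row does not reach is not made up. A row lasts 1/8 s, in which the tool goes at most 62.5 mm and 10.7 degrees, less where a joint would pass 70% of its speed; a pose out of reach is approached as far as the arm can. A call is refused whole if a number of a shift passes 0.0625 or a number of a turn 10.7, either way. A call with a gripper value outside its range is refused whole. The fingers move at their own pace and stop on an object; "squeeze" is the grip in N (left out, the last holds). Time passes only in rows, so rows that do not move let the fingers close. It gives the time, the measured TCP pose, the force and the opening at its end, in the units of the state.
- env.get_state(): the state, without advancing time (a new reading comes with each control period).
- imaging.read_camera(name): name is "scene" or "top" or "wrist"; returns a dict with "img" (480x640x3 uint8, red, green, blue), "z_map" (480x640 float32, m along the optical axis (not along the pixel's ray), 0 where there is no reading), "fx", "fy", "cx", "cy" (pixels), "dist" ([k1, k2, p1, p2, k3] as OpenCV has them; the pictures are not rectified), "rvec" (rotation vector, rad) and "tvec" (3), from world to camera coordinates, as OpenCV has them. Camera axes: x right, y down, z forward; pixel columns grow to the right and rows downward; lengths in m; the calibration is good to about 2 mm. A picture is of the moment at which its call begins.
- order.hand_in(): hands the job in, once; it reports no verdict.
Trained networks look in a picture, given as the dict that the camera call returned (one of the last four; its "shot" number tells which), for a name from the list of things; names that differ only in an ending like _2 or _b are one class to them, and where a whole thing is asked for, a point or a joint stands for the part that bears it (a point fixed in the world has none). Each returns a list of dicts, best first, with "confidence" (0 to 1); they miss things now and then, are a little off and sometimes report something else, mostly with a low value. They report only what shows in the picture. A call takes as long as a camera call. They do not tell look-alikes from the thing itself.
- imaging.recognise(picture, thing): "centre" ([column, row] in pixels, amid what is visible of it).
- imaging.cut_out(picture, thing): "mask" (480x640 bool, what is visible of it) and "centre" ([column, row] in pixels, amid what is visible of it).
The state is a dict: "clock": time; "joint_pos": joint angles; "qvel": joint speeds; "tau": joint torques, N m; "tcp_pos": TCP position; "orientation": TCP orientation; "wrist_force": force on the tool from outside, world axes, zero at the start; "ft_torque": the same for the moment, N m; "finger_gap": finger opening in m.
Only numpy, scipy, OpenCV 4.12 (cv2) and the standard library are available. Lean on these libraries where they do the work, as an engineer would, in place of code of your own. Each camera call takes 0.05 s, during which the arm holds its last target.

## Working session

There is one attempt and no reset: what is moved stays moved. The work goes in short steps, Python scripts to look and compute and a tool call to move; the robot and the scene stay as the last step left them, time stands still between calls to the robot, and variables do not carry over. Pictures are saved under pics/ and viewed, and the job is handed in when it is done.

Besides the shell and the picture viewer there is one more tool, called after "Emit:" in YAML: its name, and indented under it one key for each argument. move_arm: Moves the arm, as the interface text tells. Its arguments: {"type":"object","properties":{"deltas":{"type":"array"},"squeeze":{"type":"number"}},"required":["deltas"]}

```bash
mkdir -p pics; cat > h.py <<'E'
import numpy as np,cv2
from workcell import env, imaging, order
def pw(p,uv,z):
    K=np.array([[p['fx'],0,p['cx']],[0,p['fy'],p['cy']],[0,0,1]])
    R=cv2.Rodrigues(np.array(p['rvec'],float))[0];t=np.array(p['tvec'],float).ravel()
    n=cv2.undistortPoints(np.array([[uv]],float),K,np.array(p['dist'],float))[0,0]
    d=R.T@np.array([n[0],n[1],1]);c=-R.T@t
    return c+d*(z-c[2])/d[2]
def px(p,P):
    K=np.array([[p['fx'],0,p['cx']],[0,p['fy'],p['cy']],[0,0,1]])
    return cv2.projectPoints(np.array(P,float).reshape(-1,1,3),np.array(p['rvec'],float),np.array(p['tvec'],float),K,np.array(p['dist'],float))[0].reshape(-1,2)
def save(n,im): cv2.imwrite('pics/'+n,im[:,:,::-1])
E
python3 - <<'E'
from h import *
s=env.get_state();print({k:np.round(v,3).tolist() for k,v in s.items()})
for c in ['top','scene','wrist']:
    p=imaging.read_camera(c);save(c+'1.png',p['img'])
    for t,z in [('flat_tin',.024),('tall_tin',.034),('nugget_1',.015),('seat_board',.012),('call_button_top',.052),('empty_seat',.012),('marker_pen',.01)]:
        try:
            for d in imaging.recognise(p,t): print(c,t,round(d['confidence'],2),np.round(d['centre'],1),np.round(pw(p,d['centre'],z),3))
        except Exception as e: print(c,t,e)
E
```

```text
{'clock': 0.0, 'joint_pos': [1.159, 0.314, 0.045, 1.304, -0.0, 1.431], 'qvel': [-0.001, -0.0, 0.001, 0.0, -0.001, 0.001], 'tau': [0.001, -48.062, 29.853, 0.019, -0.0, -0.0], 'tcp_pos': [0.154, 0.553, 0.241], 'orientation': [-0.0, 0.135, 0.991, -0.001], 'wrist_force': [-0.636, 0.621, -0.591], 'ft_torque': [-0.041, 0.029, -0.031], 'finger_gap': 0.085}
top flat_tin 0.82 [499.1 257.4] [ 0.48  -0.39   0.024]
top flat_tin 0.74 [453.6 267.4] [ 0.456 -0.289  0.024]
top flat_tin 0.69 [397.6 255.6] [ 0.48  -0.167  0.024]
top flat_tin 0.56 [431.3 203.8] [ 0.598 -0.243  0.024]
top tall_tin 0.57 [430.8 203.5] [ 0.596 -0.24   0.034]
top nugget_1 0.74 [430.5 205.3] [ 0.597 -0.243  0.015]
top nugget_1 0.61 [268.7 247.5] [0.494 0.119 0.015]
top nugget_1 0.6 [317.1 231.8] [0.532 0.012 0.015]
top nugget_1 0.58 [310.7 209.7] [0.582 0.027 0.015]
top nugget_1 0.53 [254.5 223.4] [0.548 0.154 0.015]
top seat_board 0.64 [292.2 240.1] [0.512 0.067 0.012]
top seat_board 0.58 [288.7 227.2] [0.542 0.076 0.012]
top call_button_top 0.67 [167.  235.5] [0.51  0.34  0.052]
top empty_seat 0.23 [431.2 204.8] [ 0.599 -0.245  0.012]
top marker_pen 0.8 [212.7 259.7] [0.464 0.246 0.01 ]
scene flat_tin 0.93 [353.8 286.8] [ 0.473 -0.174  0.024]
scene flat_tin 0.7 [383.3 316.3] [ 0.45  -0.284  0.024]
scene flat_tin 0.58 [428.8 334.5] [ 0.48  -0.397  0.024]
scene tall_tin 0.87 [400.4 275. ] [ 0.578 -0.249  0.034]
scene seat_board 0.92 [299.6 229.6] [0.539 0.078 0.012]
scene call_button_top 0.62 [232.1 183.7] [0.519 0.344 0.052]
```

View pics/top1.png

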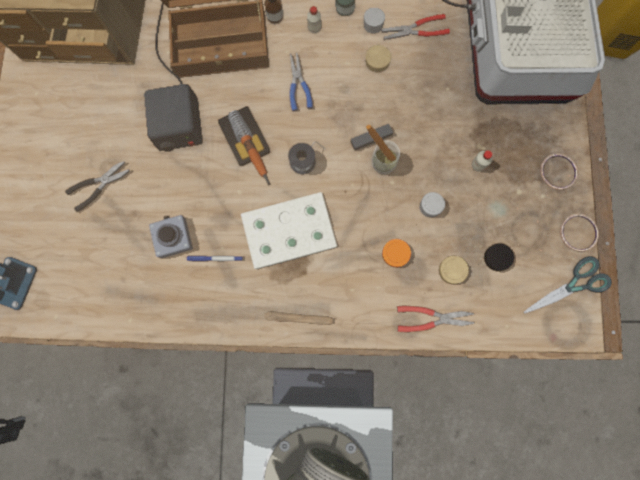

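View pics/scene1.png

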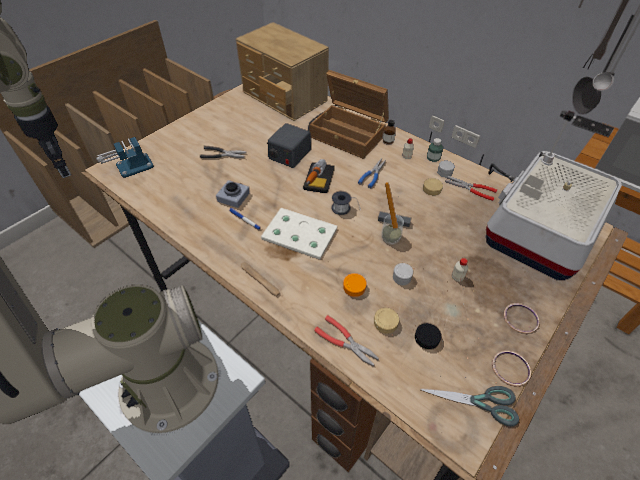

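```bash
python3 - <<'E'
import cv2
a=cv2.imread('pics/top1.png')[180:290,140:340];cv2.imwrite('pics/t1a.png',cv2.resize(a,None,fx=4,fy=4,interpolation=2))
a=cv2.imread('pics/top1.png')[170:290,360:530];cv2.imwrite('pics/t1b.png',cv2.resize(a,None,fx=4,fy=4,interpolation=2))
E
```

```text
(no output)
```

View pics/t1a.png

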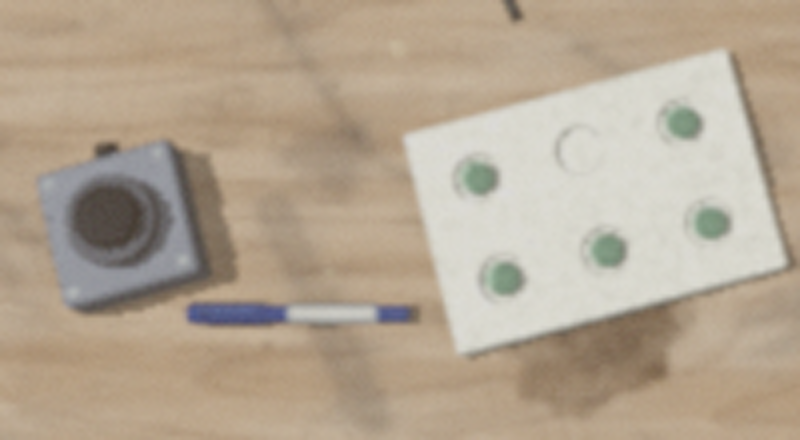

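View pics/t1b.png

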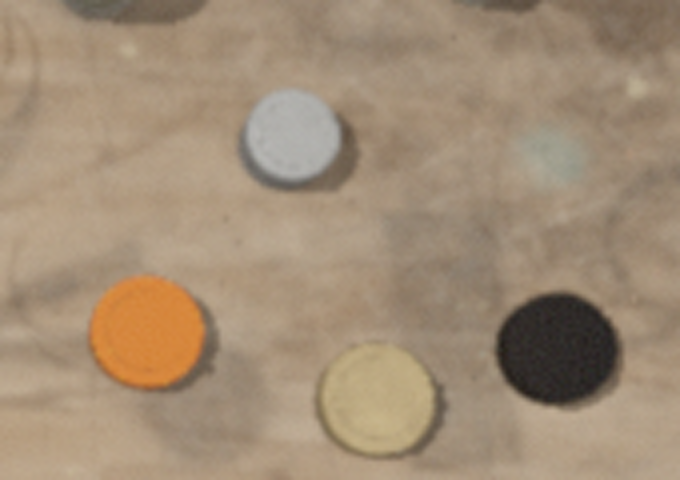

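Flat-tin candidates in the top view:
- Orange lid (397,254): excluded by colour.
- Black lid (499,257): excluded by colour.
- Silver tin (432,205): narrower and taller, so it is tall_tin.
- Cream tin (454,269): wide and flat, standing to the right of the board.
- Two tins at the back, (374,20) and (378,58): excluded.

The close crop confirms the cream one. The empty seat is the far-row middle one, at about (285,217). Next I'll refine these positions with masks.

```bash
python3 - <<'E'
from h import *
for c in ['top','scene']:
    p=imaging.read_camera(c); im=p['img']; hsv=cv2.cvtColor(im,cv2.COLOR_RGB2HSV)
    for t,z in [('flat_tin',.024),('tall_tin',.034),('seat_board',.012),('call_button_top',.052),('call_box',.03)]:
        for d in imaging.cut_out(p,t)[:4]:
            m=d['mask'];v,u=np.nonzero(m)
            (cu,cv_),r=cv2.minEnclosingCircle(np.c_[u,v].astype(np.float32))
            print(c,t,round(d['confidence'],2),np.round(d['centre'],1),m.sum(),np.round(pw(p,d['centre'],z),3),'circ',np.round(pw(p,(cu,cv_),z),3))
    # green nuggets
    g=cv2.inRange(hsv,(60,50,60),(95,255,200)) if c=='top' else cv2.inRange(hsv,(55,60,60),(95,255,220))
    n,l,st,ce=cv2.connectedComponentsWithStats(g)
    for i in range(1,n):
        if st[i,4]>12:
            w=pw(p,ce[i],.013)
            if .4<w[0]<.7 and -.1<w[1]<.2: print(c,'green',st[i,4],ce[i].round(1),w.round(3))
p=imaging.read_camera('top');print('seat',pw(p,(284.8,217.2),.012).round(3))
E
```

```text
top flat_tin 0.88 [498.6 259.1] 639 [ 0.476 -0.389  0.024] circ [ 0.481 -0.389  0.024]
top flat_tin 0.72 [451.7 267.7] 694 [ 0.455 -0.285  0.024] circ [ 0.451 -0.289  0.024]
top flat_tin 0.68 [398.7 256.5] 659 [ 0.478 -0.169  0.024] circ [ 0.485 -0.164  0.024]
top tall_tin 0.93 [431.3 202.8] 508 [ 0.598 -0.241  0.034] circ [ 0.595 -0.242  0.034]
top tall_tin 0.23 [256.2 222.9] 64 [0.546 0.147 0.034] circ [0.544 0.141 0.034]
top seat_board 0.84 [286.1 226. ] 4585 [0.544 0.082 0.012] circ [0.534 0.077 0.012]
top call_button_top 0.48 [165.9 234.5] 202 [0.513 0.343 0.052] circ [0.514 0.342 0.052]
top call_box 0.95 [170.8 233. ] 1397 [0.52  0.339 0.03 ] circ [0.513 0.339 0.03 ]
scene flat_tin 0.92 [353.6 288.1] 467 [ 0.469 -0.176  0.024] circ [ 0.481 -0.17   0.024]
scene flat_tin 0.69 [385.3 317.3] 504 [ 0.45  -0.29   0.024] circ [ 0.445 -0.296  0.024]
scene flat_tin 0.58 [428.8 335.9] 567 [ 0.476 -0.399  0.024] circ [ 0.475 -0.397  0.024]
scene tall_tin 0.87 [401.7 274.6] 336 [ 0.581 -0.251  0.034] circ [ 0.585 -0.251  0.034]
scene seat_board 0.72 [301.4 230.6] 2124 [0.539 0.071 0.012] circ [0.532 0.075 0.012]
scene call_button_top 0.43 [234.4 184.8] 88 [0.521 0.335 0.052] circ [0.511 0.338 0.052]
scene call_box 0.85 [234.4 193.6] 644 [0.507 0.325 0.03 ] circ [0.507 0.336 0.03 ]
seat [0.565 0.086 0.012]
```

Emit:
move_arm:
  deltas: [1,-0.0425,-0.0145,0,0,0,0,1,-0.0425,-0.0145,0,0,0,0,1,-0.0425,-0.0145,0,0,0,0,1,-0.0425,-0.0145,0,0,0,0,1,-0.0425,-0.0145,0,0,0,0,1,-0.0425,-0.0145,0,0,0,0,1,-0.0425,-0.0145,0,0,0,0,1,-0.0425,-0.0145,0,0,0,0,1,0,0,0,0,0,0]
  squeeze: 20

```text
clock: 2.98
tcp_pos: [0.4532, 0.3492, 0.242]
orientation: [0.0, 0.138, 0.99, -0.0]
wrist_force: [0.0, 1.2, -0.4]
finger_gap: 0.0003
```

Emit:
move_arm:
  deltas: [1,-0.0125,-0.044,0,0,0,0,1,-0.0125,-0.044,0,0,0,0,1,-0.0125,-0.044,0,0,0,0,1,-0.0125,-0.044,0,0,0,0,1,-0.0125,-0.044,0,0,0,0,1,-0.0125,-0.044,0,0,0,0,1,-0.0125,-0.044,0,0,0,0]

```text
clock: 3.85
tcp_pos: [0.4518, 0.0303, 0.2425]
orientation: [0.0, 0.135, 0.991, 0.0]
wrist_force: [-0.1, 0.4, -0.1]
finger_gap: 0.0002
```

Emit:
move_arm:
  deltas: [1,-0.0125,-0.044,0,0,0,0,1,-0.0125,-0.044,0,0,0,0,1,-0.0125,-0.044,0,0,0,0,1,-0.0125,-0.044,0,0,0,0,1,-0.0125,-0.044,0,0,0,0,1,-0.0125,-0.044,0,0,0,0,1,-0.0125,-0.044,0,0,0,0,1,0,0,0.02,0,0,0,1,0,0,0,0,0,0]

```text
clock: 4.97
tcp_pos: [0.4532, -0.2883, 0.2208]
orientation: [-0.001, 0.135, 0.991, 0.001]
wrist_force: [-0.2, -0.2, -0.0]
finger_gap: 0.0001
```

```bash
python3 - <<'E'
from h import *
s=env.get_state();print(s['tcp_pos'],s['orientation'],s['joint_pos'])
p=imaging.read_camera('wrist');im=p['img'].copy()
for d in imaging.cut_out(p,'flat_tin'):
    v,u=np.nonzero(d['mask']);print(round(d['confidence'],2),np.round(d['centre']),len(u),pw(p,d['centre'],.024).round(3), im[d['mask']].mean(0).round())
for d in imaging.recognise(p,'tall_tin'): print(round(d['confidence'],2),np.round(d['centre']),pw(p,d['centre'],.034).round(3))
th=np.linspace(0,6.28,40)
q=px(p,np.c_[.453+.031*np.cos(th),-.29+.031*np.sin(th),.024+0*th])
cv2.polylines(im,[q.astype(int).reshape(-1,1,2)],True,(255,0,0),1)
save('w2.png',im)
E
```

```text
[ 0.45316876 -0.28832456  0.2208402 ] [-0.00142972  0.13548918  0.9907771   0.00117634] [-7.16359372e-01  2.49994860e-01 -9.22268071e-02  1.23225598e+00
  3.99223543e-04 -4.44545282e-01]
0.88 [472. 209.] 4944 [ 0.482 -0.168  0.024] [222. 123.  60.]
0.67 [314. 213.] 4959 [ 0.452 -0.291  0.024] [202. 171. 126.]
0.64 [210. 276.] 4380 [ 0.48  -0.389  0.024] [22. 21. 23.]
0.74 [404. 347.] [ 0.583 -0.248  0.034]
```

View pics/w2.png

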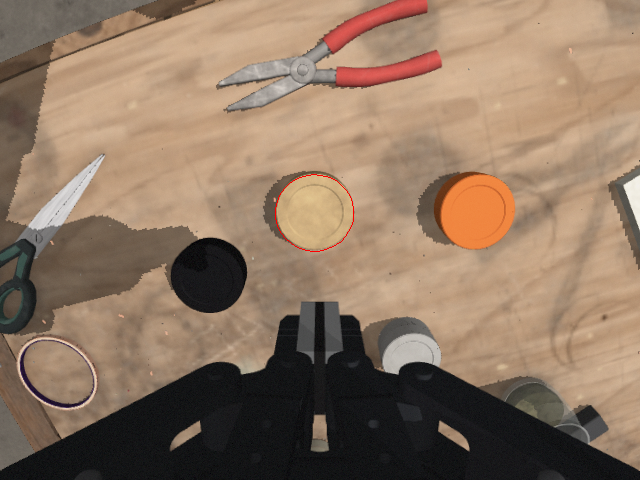

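The wrist view shows the cream lid at (314,213), inside the projected outline. Orange is at (472,209), black at (210,276) and silver at (404,347). Descending to point.

Emit:
move_arm:
  deltas: [1,0,0,0.03,0,0,0,1,0,0,0.03,0,0,0,1,0,0,0.03,0,0,0,1,0,0,0.03,0,0,0,1,0,0,0.025,0,0,0,1,0,0,0.015,0,0,0,1,0,0,0,0,0,0,1,0,0,0,0,0,0]

```text
clock: 6.12
tcp_pos: [0.4547, -0.2898, 0.0634]
orientation: [0.001, 0.135, 0.991, -0.0]
wrist_force: [0.4, -0.0, 0.5]
finger_gap: 0.0002
```

Emit:
move_arm:
  deltas: [1,0,0,0,0,0,0,1,0,0,0,0,0,0,1,0,0,0,0,0,0,1,0,0,0,0,0,0,1,0,0,0,0,0,0,1,0,0,0,0,0,0,1,0,0,0,0,0,0,1,0,0,0,0,0,0,1,0,0,0,0,0,0,1,0,0,0,0,0,0]

```text
clock: 7.38
tcp_pos: [0.454, -0.2894, 0.0622]
orientation: [-0.0, 0.135, 0.991, 0.0]
wrist_force: [0.0, 0.1, 0.1]
finger_gap: -0.0001
```

Emit:
move_arm:
  deltas: [1,0,0,0,0,0,0,1,0,0,0,0,0,0,1,0,0,0,0,0,0,1,0,0,0,0,0,0,1,0,0,0,0,0,0,1,0,0,0,0,0,0,1,0,0,0,0,0,0,1,0,0,0,0,0,0,1,0,0,0,0,0,0,1,0,0,0,0,0,0]

```text
clock: 8.62
tcp_pos: [0.454, -0.2895, 0.0623]
orientation: [0.0, 0.135, 0.991, 0.0]
wrist_force: [0.6, 0.7, 0.4]
finger_gap: 0.0003
```

```bash
python3 - <<'E'
from h import *
s=env.get_state();print(s['tcp_pos'],s['clock'])
p=imaging.read_camera('wrist');save('w3.png',p['img'])
p=imaging.read_camera('scene');save('s3.png',cv2.resize(p['img'][220:350,300:480],None,fx=4,fy=4))
E
```

```text
[ 0.45398045 -0.28945809  0.06226231] 8.625
```

View pics/s3.png

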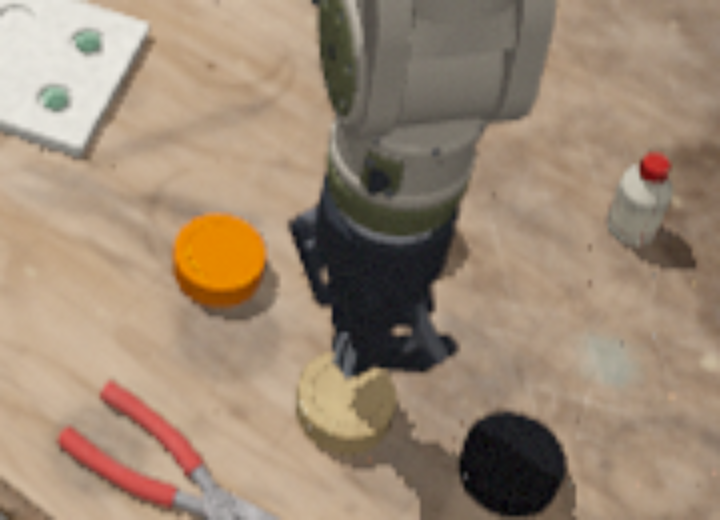

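View pics/w3.png

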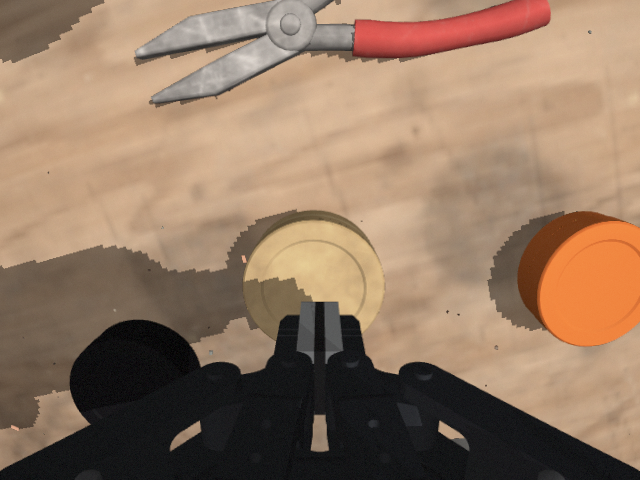

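The tips are centred over the cream lid and held there for more than 2 s. Next I raise the arm and cross to the seat.

Emit:
move_arm:
  deltas: [1,0,0,-0.04,0,0,0,1,0,0,-0.04,0,0,0,1,0,0,-0.04,0,0,0,1,0,0,-0.04,0,0,0,1,0,0,0,0,0,0]

```text
clock: 9.35
tcp_pos: [0.4556, -0.2908, 0.2259]
orientation: [0.003, 0.135, 0.991, -0.002]
wrist_force: [0.2, 0.1, 0.6]
finger_gap: -0.0
```

Emit:
move_arm:
  deltas: [1,-0.0007,0.0437,0,0,0,0,1,-0.0007,0.0437,0,0,0,0,1,-0.0007,0.0437,0,0,0,0,1,-0.0007,0.0437,0,0,0,0,1,-0.0007,0.0437,0,0,0,0,1,-0.0007,0.0437,0,0,0,0,1,-0.0007,0.0437,0,0,0,0,1,-0.0007,0.0437,0,0,0,0,1,-0.0007,0.0437,0,0,0,0,1,0,0,0,0,0,0]

```text
clock: 10.6
tcp_pos: [0.5655, 0.0903, 0.2209]
orientation: [-0.001, 0.133, 0.991, 0.0]
wrist_force: [0.1, -0.7, -0.6]
finger_gap: -0.0003
```

```bash
python3 - <<'E'
from h import *
s=env.get_state();print(s['tcp_pos'],s['clock'])
p=imaging.read_camera('wrist');im=p['img'].copy()
for d in imaging.recognise(p,'nugget_1'): print(round(d['confidence'],2),np.round(d['centre']),pw(p,d['centre'],.015).round(4))
th=np.linspace(0,6.28,40)
q=px(p,np.c_[.565+.0135*np.cos(th),.087+.0135*np.sin(th),.012+0*th])
cv2.polylines(im,[q.astype(int).reshape(-1,1,2)],True,(255,0,0),1)
save('w4.png',im)
E
```

```text
[0.56551073 0.0903219  0.22085009] 10.6
0.84 [209. 186.] [0.5228 0.012  0.015 ]
0.8 [252. 246.] [0.5802 0.0301 0.015 ]
0.74 [378. 169.] [0.5455 0.1453 0.015 ]
0.58 [275. 145.] [0.506  0.0722 0.015 ]
0.57 [336. 106.] [0.4901 0.1255 0.015 ]
```

View pics/w4.png

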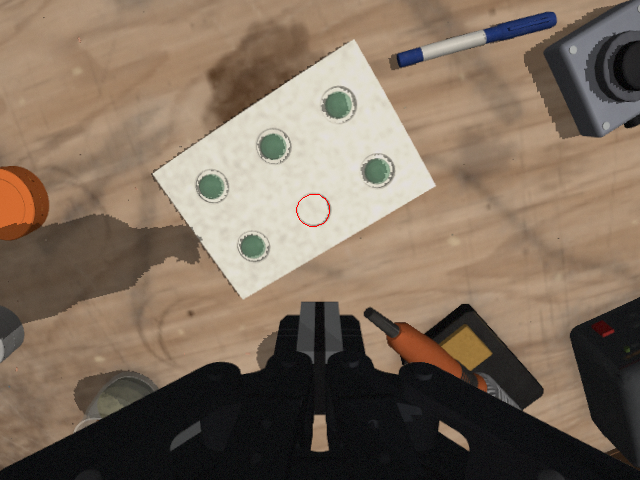

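The projected circle sits on the empty seat at (313,210), midway between the two far-row nuggets. The soldering iron stands nearby, so I'll check heights around the seat and the button before going down.

```bash
python3 - <<'E'
from h import *
for c in ['top','wrist','scene']:
    p=imaging.read_camera(c);z=p['z_map'];v,u=np.nonzero(z>0)
    K=np.array([[p['fx'],0,p['cx']],[0,p['fy'],p['cy']],[0,0,1]])
    n=cv2.undistortPoints(np.c_[u,v].astype(float).reshape(-1,1,2),K,np.array(p['dist'],float))[:,0]
    d=z[v,u];R=cv2.Rodrigues(np.array(p['rvec'],float))[0]
    W=(np.c_[n*d[:,None],d]-np.ravel(p['tvec']))@R
    for nm,(x,y) in dict(seat=(.565,.087),btn=(.512,.34)).items():
        r=np.hypot(W[:,0]-x,W[:,1]-y)
        for a,b in [(0,.05),(.05,.08),(.08,.11),(.11,.14)]:
            m=(r>=a)&(r<b)&(W[:,2]<.19)
            if m.any():
                i=np.argmax(np.where(m,W[:,2],-9));print(c,nm,a,m.sum(),W[i].round(3),np.percentile(W[m,2],98).round(3))
    if c!='wrist':
        b=imaging.cut_out(p,'call_button_top')
        for k in b: print(c,k['confidence'],k['centre'],pw(p,k['centre'],.052).round(3))
E
```

```text
top seat 0 1237 [0.582 0.086 0.018] 0.016
top seat 0.05 1129 [0.506 0.069 0.022] 0.017
top seat 0.08 1644 [0.528 0.007 0.02 ] 0.017
top seat 0.11 2427 [0.687 0.044 0.05 ] 0.047
top btn 0.08 201 [0.583 0.418 0.006] 0.005
top btn 0.11 901 [0.497 0.462 0.007] 0.004
wrist seat 0 11119 [0.608 0.11  0.132] 0.014
wrist seat 0.05 17854 [0.61  0.112 0.132] 0.123
wrist seat 0.08 23609 [0.637 0.122 0.124] 0.117
wrist seat 0.11 28650 [0.661 0.141 0.114] 0.014
wrist btn 0 10763 [0.513 0.337 0.054] 0.052
wrist btn 0.05 8673 [0.56  0.32  0.031] 0.016
wrist btn 0.08 10619 [0.468 0.27  0.016] 0.012
wrist btn 0.11 12428 [0.469 0.235 0.014] 0.012
scene seat 0 694 [0.608 0.103 0.132] 0.017
scene seat 0.05 1156 [0.614 0.109 0.132] 0.116
scene seat 0.08 1836 [0.638 0.122 0.124] 0.066
scene seat 0.11 2540 [0.664 0.14  0.112] 0.048
scene btn 0 982 [0.513 0.328 0.056] 0.053
scene btn 0.05 1017 [0.466 0.36  0.032] 0.02
scene btn 0.08 1697 [0.466 0.263 0.016] 0.007
scene btn 0.11 2243 [0.468 0.22  0.017] 0.006
scene 0.46 [232.1, 186.3] [0.511 0.335 0.052]
scene 0.27 [233.3, 194.4] [0.489 0.306 0.052]
```

There is a trap here. The soldering iron's tip sticks up to z≈0.132 at about (0.608, 0.108), only 48 mm from the seat and within the height of the gripper body. I'll measure the iron and the gripper's extent in the tool frame.

```bash
cat >> h.py <<'E'
from scipy.spatial.transform import Rotation as Ro
def cloud(p):
    z=p['z_map'];v,u=np.nonzero(z>0)
    K=np.array([[p['fx'],0,p['cx']],[0,p['fy'],p['cy']],[0,0,1]])
    n=cv2.undistortPoints(np.c_[u,v].astype(float).reshape(-1,1,2),K,np.array(p['dist'],float))[:,0]
    d=z[v,u];R=cv2.Rodrigues(np.array(p['rvec'],float))[0]
    return (np.c_[n*d[:,None],d]-np.ravel(p['tvec']))@R,np.c_[u,v]
def totool(W):
    s=env.get_state();q=np.array(s['orientation'])
    return (W-np.array(s['tcp_pos']))@Ro.from_quat(q[[1,2,3,0]]).as_matrix()
E
python3 - <<'E'
from h import *
for c in ['wrist','scene']:
    p=imaging.read_camera(c);W,uv=cloud(p)
    if c=='wrist':
        R=cv2.Rodrigues(np.array(p['rvec'],float))[0];print('cam in tool',totool((-R.T@np.ravel(p['tvec']))[None]).round(3))
    m=(W[:,2]>.07)&(W[:,2]<.16)&(W[:,0]>.58)&(W[:,0]<.70)&(W[:,1]>.07)&(W[:,1]<.2)
    for lo in np.arange(.07,.15,.01):
        k=m&(W[:,2]>=lo)&(W[:,2]<lo+.01)
        if k.any(): print(c,'iron z',lo.round(2),k.sum(),'x',W[k,0].min().round(3),W[k,0].max().round(3),'y',W[k,1].min().round(3),W[k,1].max().round(3))
    T=totool(W)
    g=(np.abs(T[:,0])<.12)&(np.abs(T[:,1])<.12)&(T[:,2]<.012)&(T[:,2]>-.2)
    for lo in np.arange(-.16,.012,.016):
        k=g&(T[:,2]>=lo)&(T[:,2]<lo+.016)
        if k.sum()>5: print(c,'grip zt',lo.round(3),k.sum(),'x',T[k,0].min().round(3),T[k,0].max().round(3),'y',T[k,1].min().round(3),T[k,1].max().round(3))
save('s4.png',cv2.resize(p['img'][100:280,200:440],None,fx=3.3,fy=3.3))
E
```

```text
cam in tool [[ 0.074  0.001 -0.132]]
wrist iron z 0.07 2 x 0.697 0.7 y 0.17 0.171
wrist iron z 0.08 80 x 0.68 0.7 y 0.161 0.171
wrist iron z 0.09 283 x 0.66 0.7 y 0.151 0.166
wrist iron z 0.1 412 x 0.63 0.687 y 0.126 0.157
wrist iron z 0.11 948 x 0.623 0.67 y 0.116 0.147
wrist iron z 0.12 862 x 0.605 0.647 y 0.107 0.134
wrist iron z 0.13 70 x 0.606 0.613 y 0.108 0.115
wrist grip zt -0.08 19000 x 0.001 0.019 y -0.06 0.063
wrist grip zt -0.064 17290 x -0.009 0.018 y -0.052 0.054
wrist grip zt -0.048 13794 x -0.012 0.014 y -0.039 0.042
wrist grip zt -0.032 2500 x -0.012 0.013 y -0.02 0.023
wrist grip zt -0.016 1925 x 0.006 0.012 y -0.012 0.015
wrist grip zt -0.0 494 x 0.006 0.012 y -0.011 0.015
scene iron z 0.08 2 x 0.695 0.699 y 0.143 0.146
scene iron z 0.09 12 x 0.661 0.7 y 0.126 0.162
scene iron z 0.1 24 x 0.636 0.69 y 0.116 0.151
scene iron z 0.11 34 x 0.628 0.67 y 0.113 0.141
scene iron z 0.12 27 x 0.607 0.652 y 0.106 0.129
scene iron z 0.13 3 x 0.603 0.608 y 0.106 0.108
scene grip zt -0.16 182 x -0.029 0.039 y -0.041 0.018
scene grip zt -0.144 167 x -0.03 0.039 y -0.04 0.01
scene grip zt -0.128 109 x -0.031 0.038 y -0.041 0.012
scene grip zt -0.112 79 x -0.01 0.019 y -0.044 -0.003
scene grip zt -0.096 152 x -0.012 0.021 y -0.062 0.053
scene grip zt -0.08 134 x -0.01 0.019 y -0.065 0.062
scene grip zt -0.064 92 x -0.01 0.018 y -0.053 0.045
scene grip zt -0.048 76 x -0.01 0.014 y -0.04 0.039
scene grip zt -0.032 27 x -0.007 0.012 y -0.016 0.012
scene grip zt -0.016 44 x -0.008 0.012 y -0.016 0.005
scene grip zt -0.0 13 x -0.002 0.011 y -0.012 0.003
```

View pics/s4.png

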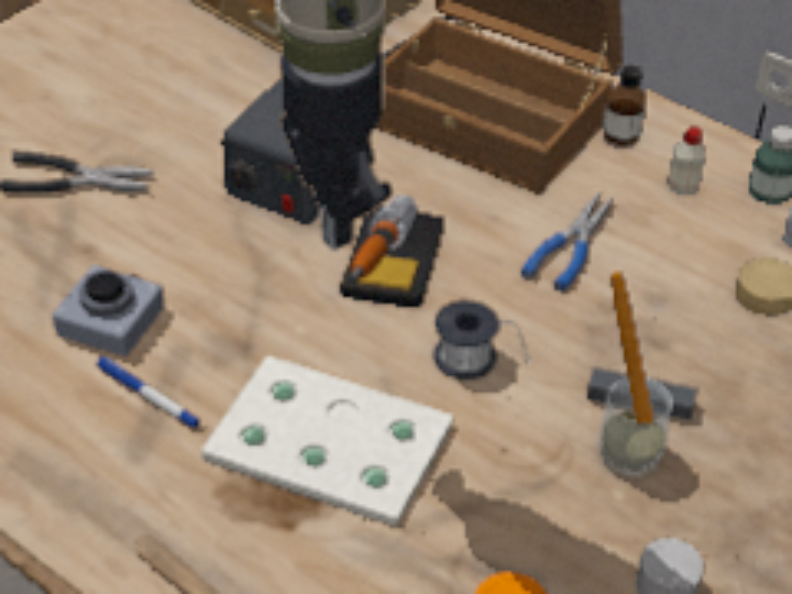

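With the jaws shut, the gripper is only about ±20 mm thick in tool x up to the iron's height, but ±65 mm in tool y. I'll yaw +40° (world) so its thin side faces the iron, and offset about 4 mm away from it.

Emit:
move_arm:
  deltas: [1,0.0035,-0.006,0,0,0,0,1,0,0,0,0,0,-10,1,0,0,0,0,0,-10,1,0,0,0,0,0,-10,1,0,0,0,0,0,-10,1,0,0,0,0,0,0,1,0,0,0,0,0,0]

```text
clock: 11.92
tcp_pos: [0.5605, 0.0826, 0.2224]
orientation: [0.0, -0.21, 0.978, 0.0]
wrist_force: [0.3, 0.1, -0.9]
finger_gap: 0.0001
```

```bash
python3 - <<'E'
from h import *
s=env.get_state();print(s['tcp_pos'],s['joint_pos'])
p=imaging.read_camera('wrist');W,uv=cloud(p)
for d in imaging.recognise(p,'nugget_1'): print(round(d['confidence'],2),np.round(d['centre']),pw(p,d['centre'],.015).round(4))
T=totool(W)
m=(W[:,2]>.05)&(W[:,2]<.15)&(np.hypot(W[:,0]-.565,W[:,1]-.087)<.15)&((np.abs(T[:,1])>.07)|(T[:,0]<-.025)|(T[:,0]>.025)|(W[:,2]<.135))
for lo in np.arange(.05,.15,.01):
    k=m&(W[:,2]>=lo)&(W[:,2]<lo+.01)
    if k.any(): print(lo.round(2),k.sum(),'tool x',T[k,0].min().round(3),T[k,0].max().round(3),'y',T[k,1].min().round(3),T[k,1].max().round(3))
save('w5.png',p['img'])
E
```

```text
[0.56050125 0.08260507 0.2223601 ] [ 4.63142437e-03  3.02878137e-01 -1.71250424e-02  1.25073729e+00
  2.86268108e-05 -4.18533668e-01]
0.92 [393. 223.] [0.5458 0.1435 0.015 ]
0.7 [250. 205.] [0.5805 0.0308 0.015 ]
0.68 [258. 130.] [0.5222 0.0146 0.015 ]
0.65 [404. 150.] [0.4896 0.1251 0.015 ]
0.58 [334. 139.] [0.5043 0.0713 0.015 ]
0.08 9 tool x -0.154 -0.15 y 0.001 0.003
0.09 66 tool x -0.156 -0.134 y 0.001 0.006
0.1 27 tool x -0.141 -0.129 y 0.002 0.006
```

View pics/w5.png

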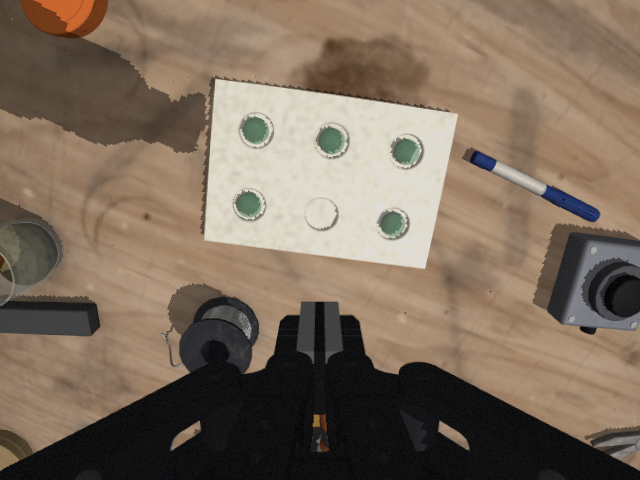

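The empty seat is at (321,213), and the iron is hidden straight behind the fingers in tool −x at about 52 mm, so it is clear of the thin side. Descending slowly.

Emit:
move_arm:
  deltas: [1,0,0,0.02,0,0,0,1,0,0,0.02,0,0,0,1,0,0,0.02,0,0,0,1,0,0,0.02,0,0,0,1,0,0,0.02,0,0,0,1,0,0,0.02,0,0,0,1,0,0,0.02,0,0,0,1,0,0,0.02,0,0,0,1,0,0,0.01,0,0,0,1,0,0,0,0,0,0]

```text
clock: 13.28
tcp_pos: [0.5601, 0.0829, 0.0517]
orientation: [-0.001, -0.211, 0.977, 0.0]
wrist_force: [0.2, -0.7, 0.5]
finger_gap: -0.0002
```

Emit:
move_arm:
  deltas: [1,0,0,0,0,0,0,1,0,0,0,0,0,0,1,0,0,0,0,0,0,1,0,0,0,0,0,0,1,0,0,0,0,0,0,1,0,0,0,0,0,0,1,0,0,0,0,0,0,1,0,0,0,0,0,0,1,0,0,0,0,0,0,1,0,0,0,0,0,0]

```text
clock: 14.52
tcp_pos: [0.5606, 0.0829, 0.0523]
orientation: [-0.0, -0.212, 0.977, 0.0]
wrist_force: [-1.6, -1.2, -0.2]
finger_gap: -0.0001
```

Emit:
move_arm:
  deltas: [1,0,0,0,0,0,0,1,0,0,0,0,0,0,1,0,0,0,0,0,0,1,0,0,0,0,0,0,1,0,0,0,0,0,0,1,0,0,0,0,0,0,1,0,0,0,0,0,0,1,0,0,0,0,0,0]

```text
clock: 15.52
tcp_pos: [0.5607, 0.0829, 0.0523]
orientation: [0.0, -0.212, 0.977, 0.0]
wrist_force: [-0.1, 0.2, 0.9]
finger_gap: 0.0001
```

```bash
python3 - <<'E'
from h import *
s=env.get_state();print(s['tcp_pos'],s['clock'],s['wrist_force'])
p=imaging.read_camera('scene');save('s6.png',cv2.resize(p['img'][140:270,200:380],None,fx=4,fy=4))
p=imaging.read_camera('wrist');save('w6.png',p['img'])
E
```

```text
[0.56067753 0.08287503 0.05232642] 15.525 [-0.05789083  0.19507872  0.91417505]
```

View pics/s6.png

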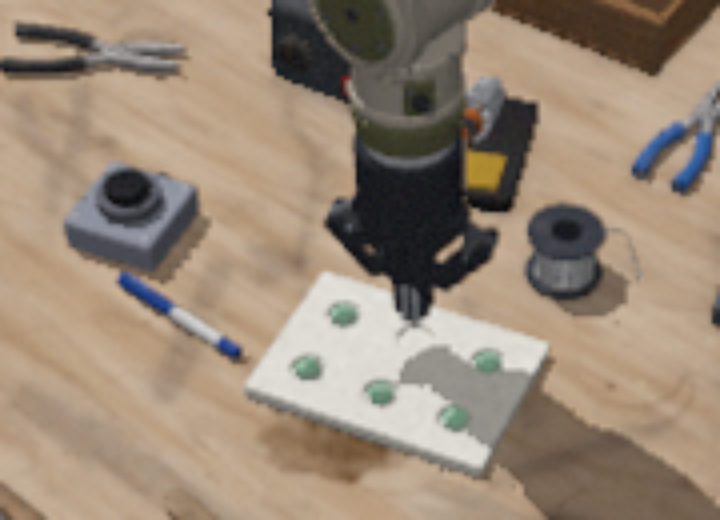

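View pics/w6.png

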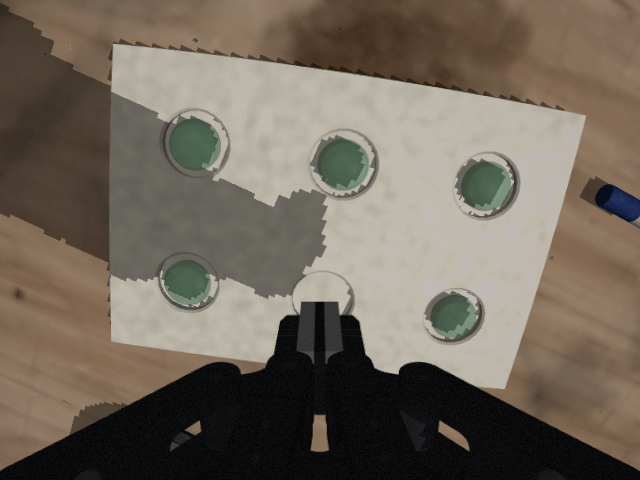

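The tips are centred over the empty seat, held for more than 2 s, with no contact. I'll rise straight up and go over to the button.

Emit:
move_arm:
  deltas: [1,0,0,-0.03,0,0,0,1,0,0,-0.03,0,0,0,1,0,0,-0.03,0,0,0,1,0,0,-0.03,0,0,0,1,0,0,-0.03,0,0,0,1,0,0,0,0,0,0]

```text
clock: 16.38
tcp_pos: [0.5623, 0.0829, 0.2049]
orientation: [0.003, -0.212, 0.977, -0.001]
wrist_force: [-0.3, 0.1, -0.3]
finger_gap: 0.0
```

Emit:
move_arm:
  deltas: [1,-0.0102,0.0422,0,0,0,0,1,-0.0102,0.0422,0,0,0,0,1,-0.0102,0.0422,0,0,0,0,1,-0.0102,0.0422,0,0,0,0,1,-0.0102,0.0422,0,0,0,0,1,-0.0102,0.0422,0,0,0,0,1,0,0,0,0,0,0,1,0,0,0,0,0,0]

```text
clock: 17.38
tcp_pos: [0.5111, 0.3383, 0.2011]
orientation: [-0.001, -0.212, 0.977, -0.0]
wrist_force: [0.5, -0.4, 0.5]
finger_gap: -0.0002
```

```bash
python3 - <<'E'
from h import *
s=env.get_state();print(s['tcp_pos'],s['clock'])
p=imaging.read_camera('wrist');im=p['img'].copy()
for d in imaging.cut_out(p,'call_button_top'): print(round(d['confidence'],2),np.round(d['centre']),d['mask'].sum(),pw(p,d['centre'],.052).round(4))
W,uv=cloud(p);T=totool(W)
k=(np.hypot(W[:,0]-.512,W[:,1]-.34)<.06)&(W[:,2]>.047)&(W[:,2]<.06);print('cap pts',k.sum(),W[k].mean(0),W[k].min(0),W[k].max(0))
th=np.linspace(0,6.28,40)
q=px(p,np.c_[.512+.018*np.cos(th),.339+.018*np.sin(th),.052+0*th])
cv2.polylines(im,[q.astype(int).reshape(-1,1,2)],True,(255,0,0),1)
save('w7.png',im)
E
```

```text
[0.51113847 0.33832538 0.20107126] 17.375
0.63 [324. 234.] 2020 [0.5135 0.3441 0.052 ]
0.2 [328. 220.] 11819 [0.5038 0.3422 0.052 ]
cap pts 2010 [0.51357806 0.34461091 0.05199941] [0.49670889 0.3274635  0.04704415] [0.53206677 0.36308871 0.05429999]
```

View pics/w7.png

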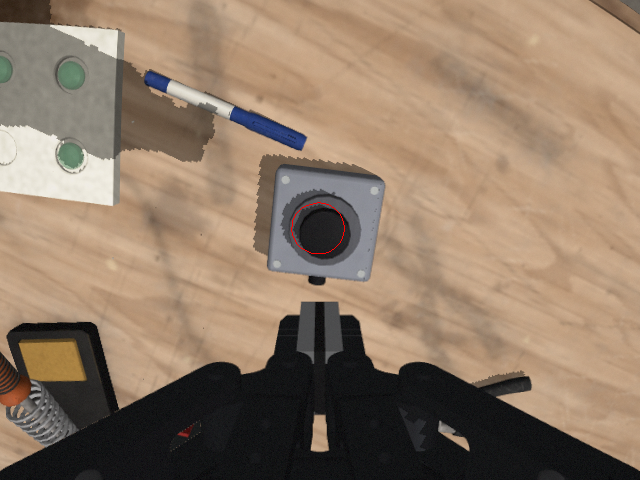

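The cap is at (324,234), with its centre at about (0.5136, 0.345). I'll shift by (−5, +5) mm in the tool frame and come down to just above it.

Emit:
move_arm:
  deltas: [1,-0.005,0.005,0,0,0,0,1,0,0,0.03,0,0,0,1,0,0,0.03,0,0,0,1,0,0,0.03,0,0,0,1,0,0,0.025,0,0,0,1,0,0,0.01,0,0,0,1,0,0,0,0,0,0,1,0,0,0,0,0,0]

```text
clock: 18.48
tcp_pos: [0.5151, 0.3457, 0.0786]
orientation: [0.001, -0.211, 0.977, 0.0]
wrist_force: [0.7, 0.8, 0.5]
finger_gap: 0.0
```

Emit:
move_arm:
  deltas: [1,0,0,0.003,0,0,0,1,0,0,0.003,0,0,0,1,0,0,0.003,0,0,0,1,0,0,0,0,0,0,1,0,0,0,0,0,0]

```text
clock: 19.1
tcp_pos: [0.5141, 0.3454, 0.0683]
orientation: [-0.0, -0.212, 0.977, 0.0]
wrist_force: [-0.5, -0.0, -0.1]
finger_gap: 0.0002
```

Emit:
move_arm:
  deltas: [1,0,0,0.003,0,0,0,1,0,0,0.003,0,0,0,1,0,0,0.003,0,0,0,1,0,0,0,0,0,0,1,0,0,0,0,0,0]

```text
clock: 19.73
tcp_pos: [0.5142, 0.3454, 0.0596]
orientation: [0.0, -0.212, 0.977, 0.0]
wrist_force: [-1.2, 0.2, 2.2]
finger_gap: -0.0001
```

Emit:
move_arm:
  deltas: [1,0,0,0.0015,0,0,0,1,0,0,0.0015,0,0,0,1,0,0,0,0,0,0,1,0,0,0,0,0,0,1,0,0,0,0,0,0]

```text
clock: 20.35
tcp_pos: [0.5143, 0.3454, 0.057]
orientation: [0.0, -0.212, 0.977, 0.0]
wrist_force: [-2.0, -1.6, 7.1]
finger_gap: 0.0
```

Emit:
move_arm:
  deltas: [1,0,0,0.001,0,0,0,1,0,0,0.001,0,0,0,1,0,0,0,0,0,0,1,0,0,0,0,0,0,1,0,0,0,0,0,0]

```text
clock: 20.98
tcp_pos: [0.5143, 0.3455, 0.0568]
orientation: [0.001, -0.212, 0.977, 0.0]
wrist_force: [-5.4, -2.5, 18.5]
finger_gap: -0.0006
```

The cap is on its stop: the force rose to 18.5 N with almost no further travel. I'll retract straight up.

Emit:
move_arm:
  deltas: [1,0,0,-0.005,0,0,0,1,0,0,-0.015,0,0,0,1,0,0,-0.03,0,0,0,1,0,0,-0.03,0,0,0,1,0,0,-0.03,0,0,0,1,0,0,-0.03,0,0,0,1,0,0,0,0,0,0,1,0,0,0,0,0,0,1,0,0,0,0,0,0]

```text
clock: 22.1
tcp_pos: [0.5134, 0.3449, 0.1928]
orientation: [-0.001, -0.212, 0.977, -0.0]
wrist_force: [0.4, 0.4, 0.2]
finger_gap: -0.0
```

```bash
python3 - <<'E'
from h import *
s=env.get_state();print(s['tcp_pos'],s['clock'],s['wrist_force'],np.abs(s['qvel']).max())
p=imaging.read_camera('wrist');W,uv=cloud(p);save('w8.png',p['img'])
k=(np.hypot(W[:,0]-.5136,W[:,1]-.345)<.012)&(W[:,2]<.08);print('cap z',np.median(W[k,2]))
p=imaging.read_camera('top');save('t8.png',p['img'])
for t,z in [('flat_tin',.024),('tall_tin',.034),('nugget_1',.015),('marker_pen',.01)]:
    for d in imaging.recognise(p,t): print(t,round(d['confidence'],2),np.round(d['centre'],1))
E
```

```text
[0.51339537 0.34493888 0.19280208] 22.1 [0.43447621 0.41537228 0.23605092] 0.0025859906883752156
cap z 0.05225606185778864
flat_tin 0.85 [500.2 256.5]
flat_tin 0.84 [396.  254.3]
flat_tin 0.78 [453.4 267.7]
flat_tin 0.73 [168.8 233.1]
tall_tin 0.83 [431.6 205.2]
nugget_1 0.62 [318.7 232.9]
nugget_1 0.53 [292.2 240.2]
nugget_1 0.42 [307.6 209.8]
nugget_1 0.37 [256.5 220.9]
marker_pen 0.59 [213.3 256.7]
```

View pics/t8.png

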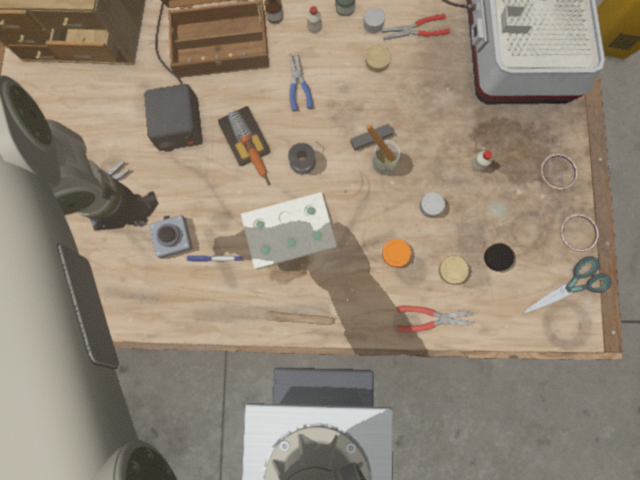

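The top view shows everything where it was: tins at (454,268) and (432,205), pen at (213,257), board and nuggets unchanged. The cap is back up at z = 52 mm. Handing in.

```bash
python3 -c "
from workcell import order
print(order.hand_in())"
```

```text
the job is handed in; nothing more can be done
None
```

I pointed at the tin and then the empty seat, pressed and released the call button, and handed the job in after about 22 of the 64 seconds. No verdict was reported.

- **Tin:** I held over the cream wide, flat tin at about (0.453, −0.290) for more than 2 s, tips about 27 mm above the lid. The orange, black, silver and two back tins were ruled out by the description.
- **Empty seat:** This was the middle seat of the far row, at about (0.563, 0.087). I held there for more than 2 s, tips about 29 mm above the board and about 5 mm off its centre. The soldering iron's tip stands up close by, so I turned the gripper 40° and offset it slightly to keep clear.
- **Call button:** I pressed it until it stopped (7 N, then 18.5 N with almost no further travel), then lifted the arm well clear.

**Last checks:**
- The cap was back at 52 mm and the wrist force was about zero.
- The tins, nuggets and pen looked unmoved in the top view.
- The network found only four of the five nuggets in that shaded last picture, one at low confidence, and once reported the call box as a flat tin. The picture itself shows all five in their seats.
- The first top and scene estimates of the tin differed by about 8 mm. The wrist camera then confirmed the position I used.

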